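# Get the mixing palette out of the paint box

## Task

Get the white mixing palette out of the paint box: the two bottles and the tin in front of it are in the way, so first stand all three in the empty tray. Then turn both wooden turn buttons a quarter turn aside, lift the palette straight out by its grip and lay it flat in the middle of the cutting mat, squared up with it, long side along long side. When it lies there, put the bottles and the tin back, each in the compartment it came from; keep them upright all the time.

Things in the scene. Friction and masses are not known exactly. Their poses are not given: they have to be found in the camera images.
- glue_bottle: Round white glue bottle, 42 mm diameter, with a narrow grey pointed nozzle cap. Stands upright in one of the three compartments of the front bay (which one changes), origin at the centre of its underside, z up. The straight part of the cap, for gripping, is 24 mm in diameter from 96 to 124 mm above the underside; the thin tip ends at 142 mm. About 140 g.
- thinner_tin: Flat rectangular metal tin, 28 mm (its x) by 44 mm (its y) and 90 mm high, with a dark round screw cap of 26 mm diameter from 93 to 120 mm above the underside. Stands upright in one of the three compartments of the front bay (which one changes), origin at the centre of its underside, z up. About 150 g.
- varnish_bottle: Round amber glass bottle, 44 mm diameter, with a broad black cap of 36 mm diameter from 89 to 121 mm above the underside. Stands upright in one of the three compartments of the front bay (which one changes), origin at the centre of its underside, z up. About 170 g.
- palette: White lift-out mixing palette: plate 100 (its x) by 170 (its y) by 10 mm thick with ten paint wells, origin at the centre of its underside. On top a raised solid grip, 12 mm thick (x), 60 mm long (y), from 10 to 34 mm above the underside. Lies loose in the box's frame, 3 mm play all round, underside 22 mm above the table; lifts straight up once both buttons are aside. About 160 g.
- button_front: Dark wooden turn button on the rail between bottles and palette: bar 14 mm wide, 12 mm thick, origin on its pivot at its underside, 35 mm above the table. Along its own x it reaches 26 mm ahead of the pivot, over the palette's edge at the start (within 0.2 rad), and 9 mm behind. Swings level up to 1.65 rad either way, stays where left (0.03 N m); at a right angle it frees the palette.
- button_rear: The same turn button on the rear rail, at the far side of the palette; its own x axis points over the palette (back towards the bottles) at the start. Each pivot is 16 mm from the palette's edge. The bottles stand about 22 mm from the front pivot, too close for a gripper to work there.
- paintbox: Open wooden paint box, 228 (its x) by 212 mm (its y), 34 mm high, fixed; origin at the centre of its underside, x from bottles to palette. Three front compartments of 62 by 62 mm, centres at x = -75, y = -67, 0, 67 mm; floor at 8 mm, outer walls and rails 34 mm, dividers 30 mm high. Palette's centre at x = 35 mm; button pivots at x = -31 and 101 mm, y = 0.
- tray: Empty shallow grey plastic tray, 260 mm (its x) by 110 mm (its y), fixed, to the left or to the right of the paint box; origin at the centre of its underside; floor 5 mm above the table, walls 5 mm thick and 20 mm high.
- mat: Dark green cutting mat with a pale grid, 160 mm (its x) by 230 mm (its y), 3 mm thick, fixed, on the other side of the paint box from the tray; origin at the centre of its underside.

How it is judged:
By the outcome, as a careful person would: the job done as asked, in the order asked, and still so for the second after the job is handed in, with the robot touching nothing.
It also fails if it takes over 144 s, if anything falls off the work surface, if the arm or the gripper's body presses on something with over 40 N, if the wrist force passes 120 N, or if a joint passes its speed limit or range.

## Robot

A 6-joint arm with a two-finger parallel gripper is mounted at the origin on the work surface. World frame = base frame: x ahead of the robot, y to its left, z up, the work surface at z = 0. Lengths are in m, angles in rad, forces in N, time in s.
With the tool pointing down it reaches from about 0.375 to 0.9 m from the base axis. Payload 3.1 kg.
Tool frame: the origin (TCP) lies on the centre line of the jaws, within the pads' length; the fingertips stand 22 mm ahead of it and the grasp point (between the pads) lies 3 mm ahead of it; z points along the fingers, y is the line along which they close (so a half turn about z gives the same grasp; the last joint's range is limited). The gripper opens to 85 mm and grips with 20 to 120 N. Pads are 22 mm wide; open, the fingers measure 114 mm over their backs; the gripper's body (76 mm by 85 mm) begins 54 mm behind the grasp point. The pads swing forward as they close: fully open they stand 13 mm farther back than shut.
Start: joints at [1.077, 0.527, 1.433, -0, 1.181, -0.178], TCP at [0.193, 0.594, 0.253] pointing down, gripper open.
Joint ranges: [-3.08, 3.08], [-0.75, 2.2], [0.22, 2.44], [-1.43, 4.57], [0, 2.65], [-2.85, 2.85]. Speed limits (rad/s): [2.79, 2.79, 3.14, 3.14, 3.14, 3.14].

## Interface

Orientations are given as a unit quaternion [x, y, z, w].
In Python, from station import manip gives the robot as it stands.
- The arm moves only by the tool pendant, called after "Emit:" in YAML: its name, and indented under it one key for each argument. Schema: {"type":"object","properties":{"ticks":{"type":"array","items":{"type":"array","items":{"type":"array","items":{"type":"number"},"minItems":5,"maxItems":5},"minItems":1,"maxItems":20},"minItems":1,"maxItems":1},"grip_n":{"type":"number"},"only":{"type":"string"},"quiet":{"type":"boolean"},"lines":{"type":"string"}},"required":["ticks"],"additionalProperties":false}. ticks is a list that holds a single list of rows (three levels of brackets), with 1 to 20 rows, each of 5 numbers: dx, dy, dz in fractions of the full range, 1 being 1 m, then a turn about the tool's z in shares of 2 rad (1.0 is 2 rad), then the opening from 0.0 (shut) to 1.0 (fully open); each row is the pose to reach, as a shift and turn from the pose commanded when the call began, along the tool's axes at that moment; what a row does not reach only later rows make up. A row lasts 1/10 s, in which the tool goes at most 0.05 m and 0.15 rad, less where a joint would pass 70% of its speed; a pose out of reach is approached as far as the arm can. The fingers move at their own pace and stop on an object; grip_n is the grip in N (left out, the last holds). Time passes only in rows, so rows that do not move let the fingers close. The tool returns the time, the measured TCP pose, the force, the opening and the grip force at its end. only (a regular expression) keeps the lines of the reply that match it, lines (a string "A,B") keeps lines A to B, and quiet returns only ok. Shift and turn numbers lie between -1 and 1, and a call with a number outside is refused. Input that does not fit is refused with a message, and nothing moves.
- manip.sense(): the state, without advancing time (a new reading comes with each control period).
- manip.snapshot(name): name is "scene" or "top" or "wrist"; returns a dict with "pixels" (400x640x3 uint8, red, green, blue), "range_z" (400x640 float32, m along the optical axis (not along the pixel's ray), 0 where there is no reading), "fov_y" (degrees; the focal length in pixels is half the picture's height over the tangent of half this angle, whatever the lens; pixels are square), "cx", "cy" (the principal point, pixels), "k1" (the pictures are not rectified: a ray, as slopes to the right and down, at radius r is drawn at 1 + k1 r^2 times it, then the intrinsics apply), "R" (3x3) and "t" (3): a world point X has camera coordinates R X + t; the wrist camera has in their place "hand_eye" (4x4, takes a point from camera to tool coordinates, whose origin is the TCP and whose axes are the flange's). Camera axes: x right, y down, z forward; pixel columns grow to the right and rows downward; lengths in m; the calibration is good to about 2 mm. A picture is of the moment at which its call begins: read the wrist's pose just before it.
- manip.sign_off(): hands the job in; it is judged then, once.
The state is a dict: "t": time; "q": joint angles; "qd": joint speeds; "tau": joint torques, N m; "tcp_pos": TCP position; "tool_rot": TCP orientation; "force": force on the tool from outside, world axes, zero at the start; "ft_torque": the same for the moment, N m; "finger_gap": opening from 0.0 (shut) to 1.0 (fully open); "gripper_force": force on a finger pad.
Only numpy, scipy, OpenCV 4.12 (cv2) and the standard library are available. Lean on these libraries where they do the work, as an engineer would, in place of code of your own. Each camera call takes 0.05 s, during which the arm holds its last target. There are 200 camera calls.

## Working session

There is one attempt and no reset: what is moved stays moved. The work goes in short steps, Python scripts to look and compute and a tool call to move; the robot and the scene stay as the last step left them, time stands still between calls to the robot, and variables do not carry over. Pictures are saved under pics/ and viewed, at most 14 in all, crops included, and the job is handed in when it is done.

```bash
ls; mkdir -p pics; python3 - <<'E'
from station import manip
import cv2
s=manip.sense(); print({k:s[k] for k in('t','tcp_pos','tool_rot','finger_gap','force')})
for n in('top','scene'):
    d=manip.snapshot(n); cv2.imwrite(f'pics/{n}0.png',d['pixels'][:,:,::-1]); print(n,d['fov_y'],d['cx'],d['cy'],d['k1'],d['R'],d['t'])
E
```

```text
pics
station.py
{'t': 0.0, 'tcp_pos': array([0.19317385, 0.59368835, 0.25231177]), 'tool_rot': array([ 1.56747750e-01,  9.87638050e-01, -1.04482687e-03, -3.65815997e-04]), 'finger_gap': 0.9980878254168724, 'force': array([0.20044329, 0.55094346, 0.92672236])}
top 42.96523504927144 314.058918154187 188.06315107309635 -0.06830584626219431 [[-1.37432966e-02 -9.99905556e-01 -1.36333727e-05]
 [-9.98079766e-01  1.37190255e-02 -6.04033849e-02]
 [ 6.03978672e-02 -8.16534442e-04 -9.98174048e-01]] [-9.20164684e-04  5.93107070e-01  1.21209166e+00]
scene 56.62150350554763 317.5510713268281 194.83042380029687 -0.0391479274110765 [[-0.68142912  0.73176244  0.01334458]
 [ 0.43617364  0.42067849 -0.79547606]
 [-0.58771329 -0.53624    -0.60583806]] [ 0.39110064 -0.18521308  1.257261  ]
```

View pics/top0.png

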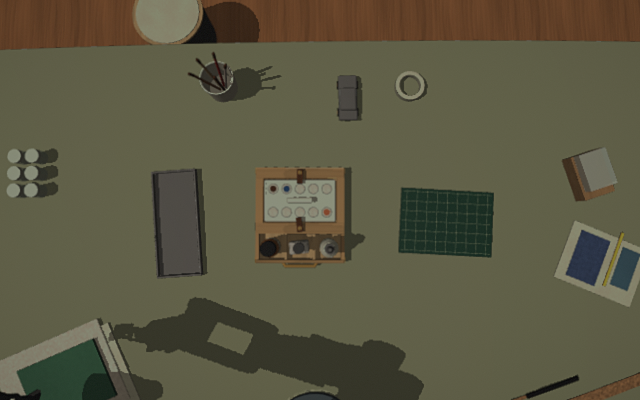

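View pics/scene0.png

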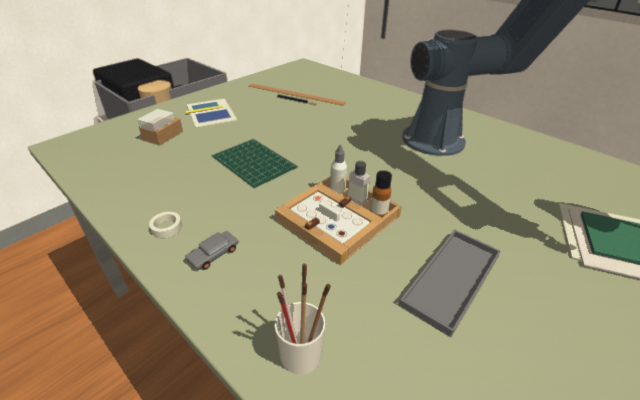

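The top view shows the tray at left (178,223), the box at (300,215), and the mat at right (446,222). From left to right the compartments hold the varnish (268,247), the tin (299,247) and the glue (329,247). The buttons are at (301,176) and (299,224). Next I'll measure these.

```bash
cat > h.py <<'E'
import numpy as np, cv2
from scipy.spatial.transform import Rotation as Ro
from station import manip
def cam(name):
    s=manip.sense(); d=manip.snapshot(name)
    f=200/np.tan(np.radians(d['fov_y']/2))
    if 'R' in d: R,t=np.array(d['R']),np.array(d['t']); C=-R.T@t; A=R.T
    else:
        T=np.eye(4); T[:3,:3]=Ro.from_quat(s['tool_rot']).as_matrix(); T[:3,3]=s['tcp_pos']
        M=T@np.array(d['hand_eye']); C=M[:3,3]; A=M[:3,:3]
    d.update(f=f,C=C,A=A); return d
def rays(d,uv):
    p=(np.asarray(uv,float).reshape(-1,2)-[d['cx'],d['cy']])/d['f']; q=p.copy()
    for _ in range(10): q=p/(1+d['k1']*(q**2).sum(1,keepdims=True))
    return np.c_[q,np.ones(len(q))]
def plane(d,uv,z):
    w=rays(d,uv)@d['A'].T; return d['C']+w*((z-d['C'][2])/w[:,2])[:,None]
def cloud(d):
    v,u=np.mgrid[:400,:640]; r=rays(d,np.c_[u.ravel(),v.ravel()])
    P=d['C']+(r*d['range_z'].reshape(-1,1))@d['A'].T; P[d['range_z'].ravel()==0]=np.nan
    return P.reshape(400,640,3)
def rect(d,mask,z,name=''):
    """largest blob -> outline cast on plane z -> min-area rectangle"""
    cs,_=cv2.findContours(mask.astype(np.uint8),cv2.RETR_EXTERNAL,cv2.CHAIN_APPROX_NONE)
    c=max(cs,key=cv2.contourArea); P=plane(d,c[:,0],z)[:,:2]
    (x,y),(w,h),a=cv2.minAreaRect((P*1000).astype(np.float32))
    print(name,'c',round(x/1000,4),round(y/1000,4),'size',round(w),round(h),'ang',round(a,1),'px',c[:,0].mean(0).round())
    return x/1000,y/1000,w,h,a
E
python3 - <<'E'
from h import *
d=cam('top'); hsv=cv2.cvtColor(d['pixels'],cv2.COLOR_RGB2HSV); H,S,V=[hsv[...,i].astype(int) for i in range(3)]
def win(u0,u1,v0,v1):
    m=np.zeros((400,640),bool); m[v0:v1,u0:u1]=1; return m
for p in [(178,223),(445,222),(262,200),(220,220),(299,200),(299,225),(269,248),(299,248),(330,248)]: print(p,hsv[p[1],p[0]])
rect(d,win(140,215,155,290)&(S<60),.02,'tray')
rect(d,win(385,510,175,270)&(H>60)&(H<100)&(S>90),.003,'mat')
rect(d,win(240,370,155,275)&(H<20)&(S>110),.034,'box')
rect(d,win(256,350,172,230)&(S<60)&(V>110),.032,'palette')
P=cloud(d); 
for n,(u0,u1,v0,v1) in dict(varn=(255,284,234,265),tin=(284,315,234,265),glue=(316,345,234,265)).items():
    Q=P[v0:v1,u0:u1].reshape(-1,3); print(n,np.nanmax(Q[:,2]),[ (z,np.nanmedian(Q[Q[:,2]>z],axis=0).round(4),(Q[:,2]>z).sum()) for z in (.1,.12,)])
E
```

```text
(178, 223) [17 29 78]
(445, 222) [64 65 59]
(262, 200) [ 16 133 111]
(220, 220) [29 64 99]
(299, 200) [ 38  35 144]
(299, 225) [ 12 151  64]
(269, 248) [30 11 24]
(299, 248) [12 26 50]
(330, 248) [13 30 59]
tray c 0.5138 0.3207 size 261 126 ang 3.5 px [181. 223.]
mat c 0.5004 -0.4032 size 85 157 ang 88.1 px [485. 216.]
box c 0.524 0.026 size 212 237 ang 88.8 px [300. 216.]
palette c 0.563 0.0262 size 165 98 ang 89.2 px [300. 200.]
varn 0.13258914294482937 [(0.1, array([0.4563, 0.0937, 0.1279]), np.int64(223)), (0.12, array([0.4562, 0.0942, 0.128 ]), np.int64(211))]
tin 0.13125352468576845 [(0.1, array([0.4554, 0.026 , 0.1268]), np.int64(127)), (0.12, array([0.4554, 0.0279, 0.1274]), np.int64(98))]
glue 0.15052523258281392 [(0.1, array([ 0.4547, -0.0408,  0.1312]), np.int64(119)), (0.12, array([ 0.4534, -0.0414,  0.1334]), np.int64(80))]
```

```bash
cat >> h.py <<'E'
def go(x,y,z,yaw=None):
    """print shift in tool axes and turn (tool y to world angle yaw, deg) from the measured pose"""
    s=manip.sense(); R=Ro.from_quat(s['tool_rot']).as_matrix()
    dl=R.T@(np.array([x,y,z])-s['tcp_pos']); cur=np.degrees(np.arctan2(R[1,1],R[0,1]))
    t=0 if yaw is None else -np.radians((yaw-cur+180)%360-180)
    print('t %.1f'%s['t'],'shift',dl.round(4),'turn',round(t,3),'yaw',cur.round(2),'q6',round(s['q'][5],2),'gap',round(s['finger_gap'],3))
E
python3 - <<'E'
from h import *
print(np.array(manip.snapshot('wrist')['hand_eye']).round(3), manip.snapshot('wrist')['fov_y'])
go(.48,.026,.40,-1)
d=cam('top'); hsv=cv2.cvtColor(d['pixels'],cv2.COLOR_RGB2HSV); H,S,V=[hsv[...,i].astype(int) for i in range(3)]
m=np.zeros((400,640),np.uint8); m[175:270,385:510]=((H>45)&(V<80))[175:270,385:510]
m=cv2.morphologyEx(m,cv2.MORPH_CLOSE,np.ones((5,5))); rect(d,m,.003,'mat')
P=cloud(d); rect(d,(np.abs(P[...,2]-.02)<.006)&(P[...,1]>.25)&(P[...,1]<.4)&(P[...,0]<.7)&(P[...,0]>.35),.02,'tray')
E
```

```text
[[-0.001 -0.956 -0.294  0.076]
 [ 1.    -0.    -0.001  0.001]
 [ 0.001 -0.294  0.956 -0.12 ]
 [ 0.     0.     0.     1.   ]] 60.46252261737767
t 0.2 shift [-0.4484 -0.4515 -0.1468] turn 1.274 yaw 71.97 q6 -0.18 gap 1.001
mat c 0.5059 -0.3317 size 229 159 ang 86.0 px [446. 222.]
tray c 0.5127 0.3261 size 259 111 ang 3.3 px [176. 223.]
```

Units first: turns go in shares of 2 rad. So 1.27 rad / 2 = 0.635.

Emit:
pendant:
  ticks:
    - [[-0.448, -0.452, -0.147, 0.635, 1], [-0.448, -0.452, -0.147, 0.635, 1], [-0.448, -0.452, -0.147, 0.635, 1], [-0.448, -0.452, -0.147, 0.635, 1], [-0.448, -0.452, -0.147, 0.635, 1], [-0.448, -0.452, -0.147, 0.635, 1], [-0.448, -0.452, -0.147, 0.635, 1], [-0.448, -0.452, -0.147, 0.635, 1], [-0.448, -0.452, -0.147, 0.635, 1], [-0.448, -0.452, -0.147, 0.635, 1], [-0.448, -0.452, -0.147, 0.635, 1], [-0.448, -0.452, -0.147, 0.635, 1], [-0.448, -0.452, -0.147, 0.635, 1], [-0.448, -0.452, -0.147, 0.635, 1], [-0.448, -0.452, -0.147, 0.635, 1], [-0.448, -0.452, -0.147, 0.635, 1], [-0.448, -0.452, -0.147, 0.635, 1]]
  grip_n: 40

```text
t: 2.0
tcp_pos: [0.4785, 0.0272, 0.3999]
tool_rot: [0.711, 0.703, -0.0, -0.001]
force: [0.6, 0.3, -0.3]
finger_gap: 1.002
gripper_force: 0.0
```

```bash
python3 - <<'E'
from h import *
d=cam('wrist'); cv2.imwrite('pics/w1.png',d['pixels'][:,:,::-1]); np.save('w1.npy',d,allow_pickle=True); go(.48,.026,.4,-1)
E
```

```text
t 2.0 shift [-0.0012  0.0014 -0.    ] turn 0.006 yaw -0.67 q6 -0.17 gap 1.003
```

View pics/w1.png

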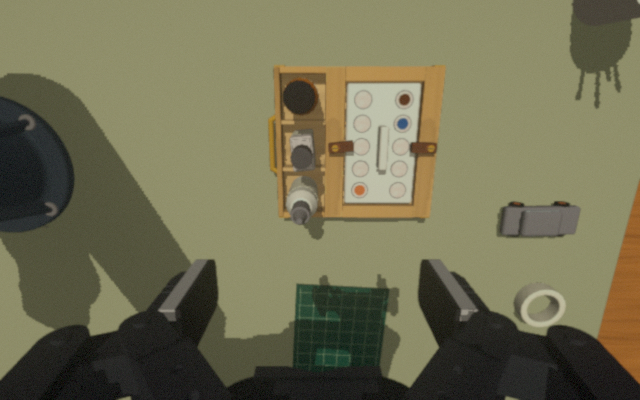

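The wrist view shows the box at (360,142), varnish at (300,98), tin cap at (302,157), glue at (300,210), and the buttons at (341,148) and (424,148).

```bash
python3 - <<'E'
from h import *
w=np.load('w1.npy',allow_pickle=True).item(); t=cam('top')
for n,d in(('wrist',w),('top',t)):
    print('==',n); P=cloud(d); hsv=cv2.cvtColor(d['pixels'],cv2.COLOR_RGB2HSV); H,S,V=[hsv[...,i].astype(int) for i in range(3)]
    near=(abs(P[...,0]-.524)<.14)&(abs(P[...,1]-.026)<.13)
    for k,y,zt in(('varn',.094,.129),('tin',.027,.128),('glue',-.041,.132)):
        m=near&(abs(P[...,1]-y)<.03)&(P[...,0]<.5)&(abs(P[...,2]-zt)<.006)
        if k=='glue': m=near&(abs(P[...,1]-y)<.03)&(P[...,0]<.5)&(P[...,2]>.128)
        Q=P[m]; print(k,m.sum(),(Q.min(0)/2+Q.max(0)/2).round(4),np.ptp(Q,axis=0).round(3))
    r=rect(d,near&(S>90)&(H<25)&(P[...,2]<.05)&(P[...,2]>.01),.034,'box')
    rect(d,near&(S<60)&(V>100)&(P[...,2]<.045)&(P[...,2]>.015)&(P[...,0]>.505),.032,'palette')
    for k,u in(('front',.493),('rear',.625)):
        m=near&(abs(P[...,0]-u)<.04)&(abs(P[...,1]-.026)<.03)&(V<90)&(P[...,2]>.036)&(P[...,2]<.056)&(S>100)
        rect(d,m,.047,k)
    if n=='wrist': rect(d,near&(P[...,2]>.049)&(P[...,2]<.065)&(abs(P[...,0]-.56)<.03),.056,'grip')
E
```

```text
== wrist
varn 846 [0.4569 0.0983 0.1284] [0.034 0.034 0.005]
tin 386 [0.4574 0.0314 0.1263] [0.024 0.025 0.008]
glue 290 [ 0.4545 -0.0376  0.1399] [0.023 0.023 0.023]
box c 0.5265 0.0298 size 213 238 ang 89.2 px [341. 144.]
palette c 0.566 0.0299 size 168 100 ang 89.3 px [380. 141.]Traceback (most recent call last):
  File "<stdin>", line 14, in <module>
  File "h.py", line 25, in rect
    c=max(cs,key=cv2.contourArea); P=plane(d,c[:,0],z)[:,:2]
ValueError: max() iterable argument is empty
```

```bash
cat > m.py <<'E'
from h import *
def measure(n,d):
    print('==',n); P=cloud(d); hsv=cv2.cvtColor(d['pixels'],cv2.COLOR_RGB2HSV); H,S,V=[hsv[...,i].astype(int) for i in range(3)]
    near=(abs(P[...,0]-.525)<.14)&(abs(P[...,1]-.028)<.13)
    rect(d,near&(S>90)&(H<25)&(P[...,2]<.05)&(P[...,2]>.01),.034,'box')
    rect(d,near&(S<60)&(V>100)&(P[...,2]<.045)&(P[...,2]>.015)&(P[...,0]>.505),.032,'palette')
    for k,u in(('front',.495),('rear',.627)):
        m=near&(abs(P[...,0]-u)<.04)&(abs(P[...,1]-.028)<.032)&(P[...,2]>.03)&(P[...,2]<.06)&(V<105)&(S>90)
        m=cv2.morphologyEx(m.astype(np.uint8),cv2.MORPH_CLOSE,np.ones((3,3)))
        if m.any(): rect(d,m,.047,k)
    m=near&(P[...,2]>.049)&(P[...,2]<.065)&(abs(P[...,0]-.563)<.02)
    if m.any(): rect(d,m,.056,'grip')
E
python3 - <<'E'
from m import *
w=np.load('w1.npy',allow_pickle=True).item(); t=cam('top'); measure('wrist',w); measure('top',t)
print(w['pixels'][[148,148,148],[341,350,335]],w['pixels'][160,334],cloud(w)[[148,148],[341,335]])
E
```

```text
== wrist
box c 0.5265 0.0298 size 213 238 ang 89.2 px [341. 144.]
palette c 0.566 0.0299 size 168 100 ang 89.3 px [380. 141.]
front c 0.5087 0.0291 size 32 18 ang 4.4 px [340. 147.]
rear c 0.6213 0.0266 size 25 34 ang 68.1 px [423. 148.]
grip c 0.565 0.029 size 58 13 ang 89.2 px [383. 148.]
== top
box c 0.5288 0.0246 size 211 225 ang 89.6 px [309. 201.]
palette c 0.563 0.0274 size 168 98 ang 89.2 px [300. 200.]
front c 0.5033 0.0123 size 7 3 ang 44.3 px [306. 225.]
rear c 0.6165 0.028 size 35 49 ang 32.8 px [299. 176.]
grip c 0.5632 0.0254 size 59 9 ang 89.2 px [300. 199.]
[[ 98  66  42]
 [100  65  43]
 [142 110  58]] [170 132  77] [[0.50930234 0.02940108 0.04567251]
 [0.50085768 0.03000094 0.04886513]]
```

```bash
python3 -c "
from h import *
go(.4555,.0965,.19); go(.4555,.0965,.118)"
```

```text
t 2.1 shift [ 0.0692 -0.0241  0.2102] turn 0 yaw -0.68 q6 -0.17 gap 0.999
t 2.1 shift [ 0.0692 -0.0241  0.2822] turn 0 yaw -0.68 q6 -0.17 gap 0.999
```

Emit:
pendant:
  ticks:
    - [[0.069, -0.024, 0.12, 0, 0.65], [0.069, -0.024, 0.12, 0, 0.65], [0.069, -0.024, 0.12, 0, 0.65], [0.069, -0.024, 0.21, 0, 0.65], [0.069, -0.024, 0.21, 0, 0.65], [0.069, -0.024, 0.24, 0, 0.65], [0.069, -0.024, 0.26, 0, 0.65], [0.069, -0.024, 0.282, 0, 0.65], [0.069, -0.024, 0.282, 0, 0.65], [0.069, -0.024, 0.282, 0, 0], [0.069, -0.024, 0.282, 0, 0], [0.069, -0.024, 0.282, 0, 0], [0.069, -0.024, 0.282, 0, 0], [0.069, -0.024, 0.282, 0, 0], [0.069, -0.024, 0.282, 0, 0], [0.069, -0.024, 0.282, 0, 0]]
  grip_n: 40

```text
t: 3.75
tcp_pos: [0.4569, 0.0951, 0.119]
tool_rot: [0.712, 0.702, 0.0, 0.0]
force: [-0.4, -0.1, 5.0]
finger_gap: 0.412
gripper_force: 40.7
```

```bash
python3 - <<'E'
from h import *
d=cam('wrist'); cv2.imwrite('pics/w2.png',d['pixels'][:,:,::-1])
E
```

```text
(no output)
```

View pics/w2.png

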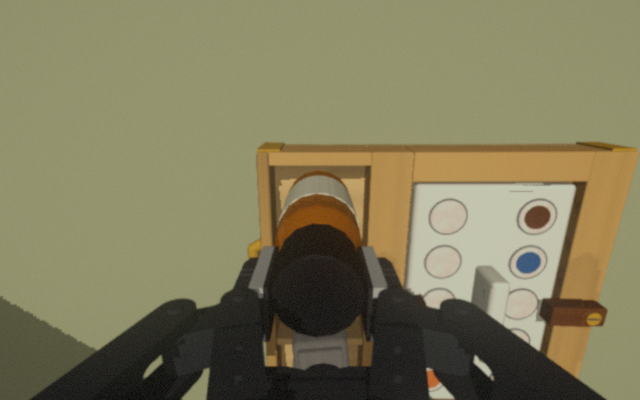

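The varnish cap sits squarely between the pads (centre about (320,280)), and the gap matches 35 mm.

```bash
python3 -c "
from h import *
go(.588,.330,.180); go(.588,.330,.1165)"
```

```text
t 3.8 shift [ 0.2367  0.1278 -0.0608] turn 0 yaw -0.81 q6 -0.02 gap 0.409
t 3.8 shift [0.2367 0.1278 0.0027] turn 0 yaw -0.81 q6 -0.02 gap 0.409
```

Emit:
pendant:
  ticks:
    - [[0, 0, -0.03, 0, 0], [0, 0, -0.06, 0, 0], [0.02, 0.01, -0.065, 0, 0], [0.055, 0.03, -0.065, 0, 0], [0.1, 0.054, -0.065, 0, 0], [0.14, 0.076, -0.065, 0, 0], [0.18, 0.097, -0.065, 0, 0], [0.21, 0.113, -0.065, 0, 0], [0.23, 0.124, -0.065, 0, 0], [0.237, 0.128, -0.065, 0, 0], [0.237, 0.128, -0.045, 0, 0], [0.237, 0.128, -0.02, 0, 0], [0.237, 0.128, -0.008, 0, 0], [0.237, 0.128, 0.002, 0, 0], [0.237, 0.128, 0.002, 0, 0], [0.237, 0.128, 0.002, 0, 0.65], [0.237, 0.128, 0.002, 0, 0.65], [0.237, 0.128, 0.002, 0, 0.65], [0.237, 0.128, -0.04, 0, 0.65], [0.237, 0.128, -0.08, 0, 0.65]]

```text
t: 5.8
tcp_pos: [0.587, 0.33, 0.198]
tool_rot: [0.712, 0.702, -0.001, -0.001]
force: [1.2, 0.6, 0.1]
finger_gap: 0.646
gripper_force: 0.0
```

```bash
python3 -c "
from h import *
print(manip.sense()['tcp_pos']);go(.456,.030,.20); go(.456,.030,.122)"
```

```text
[0.58699943 0.32995126 0.19801519]
t 5.8 shift [-0.3018 -0.1268 -0.0012] turn 0 yaw -0.81 q6 0.36 gap 0.646
t 5.8 shift [-0.3017 -0.1265  0.0768] turn 0 yaw -0.81 q6 0.36 gap 0.646
```

```bash
python3 - <<'E'
from h import *
P=cloud(cam('scene')); m=(abs(P[...,0]-.588)<.04)&(abs(P[...,1]-.33)<.05)&(P[...,2]>.05)&(P[...,2]<.15); Q=P[m]; print(m.sum(),Q.mean(0),Q[:,2].max())
E
```

```text
979 [0.59892175 0.33591946 0.09710494] 0.13021079655122553
```

Emit:
pendant:
  ticks:
    - [[-0.3, -0.126, 0, 0, 0.65], [-0.3, -0.126, 0, 0, 0.65], [-0.3, -0.126, 0, 0, 0.65], [-0.3, -0.126, 0, 0, 0.65], [-0.3, -0.126, 0, 0, 0.65], [-0.3, -0.126, 0, 0, 0.65], [-0.302, -0.1265, 0, 0, 0.65], [-0.302, -0.1265, 0.02, 0, 0.65], [-0.302, -0.1265, 0.04, 0, 0.65], [-0.302, -0.1265, 0.06, 0, 0.65], [-0.302, -0.1265, 0.077, 0, 0.65], [-0.302, -0.1265, 0.077, 0, 0.65], [-0.302, -0.1265, 0.077, 0, 0], [-0.302, -0.1265, 0.077, 0, 0], [-0.302, -0.1265, 0.077, 0, 0], [-0.302, -0.1265, 0.077, 0, 0], [-0.302, -0.1265, 0.077, 0, 0], [-0.302, -0.1265, 0.077, 0, 0], [-0.302, -0.1265, 0.077, 0, 0]]

```text
t: 7.75
tcp_pos: [0.458, 0.03, 0.1223]
tool_rot: [0.712, 0.702, 0.001, 0.001]
force: [-0.4, 0.6, 5.7]
finger_gap: 0.291
gripper_force: 39.7
```

```bash
python3 -c "
from h import *
go(.513,.326,.1185)"
```

```text
t 7.8 shift [0.2968 0.0509 0.0038] turn 0 yaw -0.8 q6 -0.17 gap 0.291
```

Emit:
pendant:
  ticks:
    - [[0, 0, -0.03, 0, 0], [0, 0, -0.06, 0, 0], [0.02, 0.003, -0.065, 0, 0], [0.06, 0.01, -0.065, 0, 0], [0.105, 0.018, -0.065, 0, 0], [0.15, 0.026, -0.065, 0, 0], [0.195, 0.033, -0.065, 0, 0], [0.235, 0.04, -0.065, 0, 0], [0.265, 0.046, -0.065, 0, 0], [0.285, 0.049, -0.065, 0, 0], [0.296, 0.051, -0.065, 0, 0], [0.296, 0.051, -0.045, 0, 0], [0.296, 0.051, -0.02, 0, 0], [0.296, 0.051, -0.007, 0, 0], [0.296, 0.051, 0.003, 0, 0], [0.296, 0.051, 0.003, 0, 0], [0.296, 0.051, 0.003, 0, 0.65], [0.296, 0.051, 0.003, 0, 0.65], [0.296, 0.051, -0.03, 0, 0.65], [0.296, 0.051, -0.075, 0, 0.65]]

```text
t: 9.75
tcp_pos: [0.5106, 0.3245, 0.1949]
tool_rot: [0.712, 0.702, -0.003, -0.001]
force: [0.8, -0.5, 0.3]
finger_gap: 0.649
gripper_force: 0.0
```

```bash
python3 -c "
from h import *
print(manip.sense()['tcp_pos']);go(.456,-.039,.20); go(.456,-.039,.125)"
```

```text
[0.51063881 0.32446087 0.1948895 ]
t 9.8 shift [-0.3642 -0.0494 -0.0039] turn 0 yaw -0.82 q6 0.4 gap 0.649
t 9.8 shift [-0.364  -0.049   0.0711] turn 0 yaw -0.82 q6 0.4 gap 0.649
```

Emit:
pendant:
  ticks:
    - [[-0.364, -0.05, -0.01, 0, 0.65], [-0.364, -0.05, -0.01, 0, 0.65], [-0.364, -0.05, -0.01, 0, 0.65], [-0.364, -0.05, -0.01, 0, 0.65], [-0.364, -0.05, -0.01, 0, 0.65], [-0.364, -0.05, -0.01, 0, 0.65], [-0.364, -0.05, -0.01, 0, 0.65], [-0.364, -0.05, -0.01, 0, 0.65], [-0.364, -0.05, 0.02, 0, 0.65], [-0.364, -0.05, 0.04, 0, 0.65], [-0.364, -0.05, 0.06, 0, 0.65], [-0.364, -0.05, 0.072, 0, 0.65], [-0.364, -0.05, 0.072, 0, 0.65], [-0.364, -0.05, 0.072, 0, 0], [-0.364, -0.05, 0.072, 0, 0], [-0.364, -0.05, 0.072, 0, 0], [-0.364, -0.05, 0.072, 0, 0], [-0.364, -0.05, 0.072, 0, 0], [-0.364, -0.05, 0.072, 0, 0], [-0.364, -0.05, 0.072, 0, 0]]

```text
t: 11.75
tcp_pos: [0.4569, -0.0379, 0.1253]
tool_rot: [0.712, 0.702, -0.0, 0.0]
force: [-2.7, -0.8, 6.2]
finger_gap: 0.269
gripper_force: 40.1
```

```bash
python3 - <<'E'
from h import *
go(.438,.322,.121)
d=cam('wrist'); a=d['pixels'][:,:,::-1]; d=cam('scene'); b=d['pixels'][100:330,250:570,::-1]
cv2.imwrite('pics/c3.png',np.hstack([cv2.resize(a,(400,250)),cv2.resize(b,(348,250))]))
E
```

```text
t 11.8 shift [ 0.3596 -0.0237  0.0042] turn 0 yaw -0.77 q6 -0.31 gap 0.269
```

View pics/c3.png

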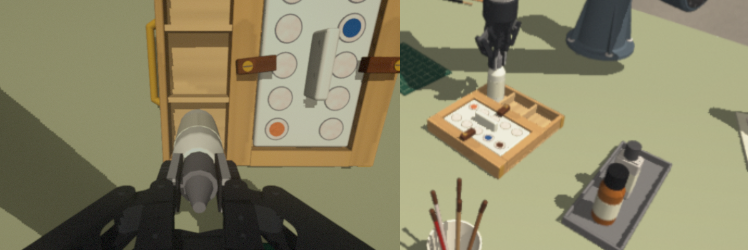

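The glue is gripped by its cap at (205,190). In the scene crop the varnish and tin stand upright in the tray, at (607,195) and (632,165).

Emit:
pendant:
  ticks:
    - [[0, 0, -0.03, 0, 0], [0, 0, -0.06, 0, 0], [0.02, -0.001, -0.065, 0, 0], [0.06, -0.004, -0.065, 0, 0], [0.105, -0.007, -0.065, 0, 0], [0.15, -0.01, -0.065, 0, 0], [0.195, -0.013, -0.065, 0, 0], [0.24, -0.016, -0.065, 0, 0], [0.285, -0.019, -0.065, 0, 0], [0.32, -0.021, -0.065, 0, 0], [0.345, -0.023, -0.065, 0, 0], [0.36, -0.024, -0.065, 0, 0], [0.36, -0.024, -0.045, 0, 0], [0.36, -0.024, -0.02, 0, 0], [0.36, -0.024, -0.007, 0, 0], [0.36, -0.024, 0.003, 0, 0], [0.36, -0.024, 0.003, 0, 0], [0.36, -0.024, 0.003, 0, 0.65], [0.36, -0.024, 0.003, 0, 0.65], [0.36, -0.024, -0.03, 0, 0.65]]

```text
t: 13.85
tcp_pos: [0.4359, 0.3209, 0.1514]
tool_rot: [0.712, 0.702, -0.004, -0.001]
force: [-0.1, -0.1, -0.7]
finger_gap: 0.652
gripper_force: 0.0
```

```bash
python3 -c "
from h import *
print(manip.sense()['tcp_pos']);go(.53,.0,.26,89.2)"
```

```text
[0.4359215  0.32093955 0.15144681]
t 13.8 shift [-0.3199  0.0979 -0.1081] turn -1.571 yaw -0.84 q6 0.44 gap 0.652
```

To row units: -1.57 rad / 2 = -0.785.

Emit:
pendant:
  ticks:
    - [[0, 0, -0.05, 0, 0.65], [-0.05, 0.02, -0.08, -0.075, 0.65], [-0.319, 0.118, -0.17, -0.785, 0.5], [-0.319, 0.118, -0.17, -0.785, 0.5], [-0.319, 0.118, -0.17, -0.785, 0.5], [-0.319, 0.118, -0.17, -0.785, 0.5], [-0.319, 0.118, -0.17, -0.785, 0.5], [-0.319, 0.118, -0.17, -0.785, 0.5], [-0.319, 0.118, -0.17, -0.785, 0.5], [-0.319, 0.118, -0.17, -0.785, 0.5], [-0.319, 0.118, -0.17, -0.785, 0.5], [-0.319, 0.118, -0.17, -0.785, 0.5], [-0.319, 0.118, -0.17, -0.785, 0.5], [-0.319, 0.118, -0.17, -0.785, 0.5]]

```text
t: 15.25
tcp_pos: [0.5516, 0.0017, 0.3244]
tool_rot: [0.009, 1.0, -0.0, 0.0]
force: [-0.4, 0.6, 0.1]
finger_gap: 0.499
gripper_force: 0.0
```

```bash
python3 - <<'E'
from m import *
d=cam('wrist'); np.save('w4.npy',d,allow_pickle=True); cv2.imwrite('pics/w4.png',d['pixels'][:,:,::-1]); go(.55,0,.32,89.2)
measure('w90',d); measure('top',cam('top'))
E
```

```text
t 15.3 shift [ 0.0016 -0.0018  0.0043] turn -0.003 yaw 89.0 q6 -1.75 gap 0.496
== w90
box c 0.5269 0.0294 size 213 236 ang 89.1 px [341. 127.]
palette c 0.5658 0.0292 size 169 100 ang 89.0 px [340. 166.]
front c 0.5086 0.0271 size 32 18 ang 0.4 px [340. 121.]
rear c 0.6207 0.023 size 21 34 ang 77.0 px [337. 216.]
grip c 0.5649 0.0289 size 58 12 ang 88.9 px [341. 173.]
== top
box c 0.4556 0.0302 size 153 104 ang 81.8 px [299. 245.]
palette c 0.5149 0.081 size 20 5 ang 75.3 px [277. 221.]
front c 0.4988 0.0253 size 19 16 ang 89.2 px [300. 228.]
```

View pics/w4.png

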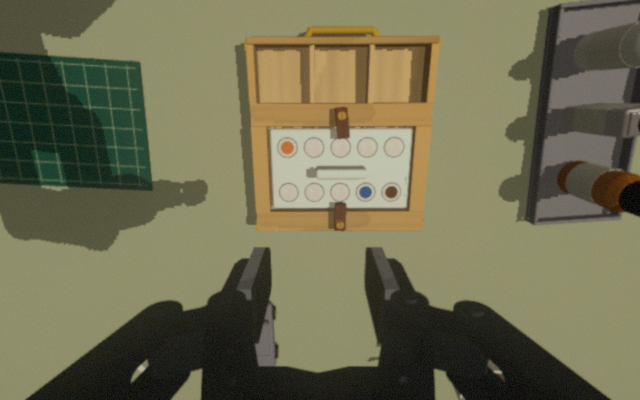

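The wrist view at 90° agrees with the first one. The buttons lie at (342,122) and (340,217), with their brass screws at (342,115) and (340,224). The bottles and tin stand in the tray.

```bash
python3 - <<'E'
from h import *
for f in('w4.npy','w1.npy'):
  d=np.load(f,allow_pickle=True).item(); px=d['pixels'].astype(int); hsv=cv2.cvtColor(d['pixels'],cv2.COLOR_RGB2HSV)
  P=cloud(d)
  for k,p in(('front',(.500,.0305)),('rear',(.632,.0284))):
    near=np.hypot(P[...,0]-p[0],P[...,1]-p[1])<.036
    m=(near&(px[...,0]<125)&(px[...,0]-px[...,2]>35)).astype(np.uint8)
    br=near&(px[...,0]>130)&(hsv[...,1]>150)&(np.hypot(P[...,0]-p[0],P[...,1]-p[1])<.01)
    m=cv2.morphologyEx(m,cv2.MORPH_CLOSE,np.ones((3,3)))
    rect(d,m,.047,k); v,u=np.nonzero(br)
    if len(u): print('  screw',plane(d,[[u.mean(),v.mean()]],.047).round(4),len(u),u.mean(),v.mean())
    v,u=np.nonzero(m); Q=plane(d,np.c_[u,v],.047)[:,:2]; w,V=np.linalg.eigh(np.cov(Q.T)); a=V[:,1]; print('  pca ang',np.degrees(np.arctan2(a[1],a[0])).round(1),Q.mean(0).round(4))
d=np.load('w4.npy',allow_pickle=True).item()
c=np.hstack([cv2.resize(d['pixels'][a:a+50,315:367,::-1],None,fx=7,fy=7,interpolation=cv2.INTER_CUBIC) for a in(97,190)]); cv2.imwrite('pics/b5.png',c)
E
```

```text
front c 0.5069 0.0273 size 34 33 ang 60.6 px [337. 123.]
  screw [[0.5001 0.03   0.047 ]] 58 341.6034482758621 115.0
  pca ang 144.2 [0.5018 0.0325]
rear c 0.6232 0.0269 size 64 33 ang 89.0 px [339. 214.]
  screw [[0.6326 0.0281 0.047 ]] 37 339.81081081081084 224.78378378378378
  pca ang 102.9 [0.6203 0.0248]
front c 0.4789 0.0357 size 53 16 ang 89.1 px [319. 143.]
  screw [[0.5004 0.0298 0.047 ]] 37 334.5945945945946 147.9189189189189
  pca ang 155.7 [0.4918 0.0354]
rear c 0.6141 0.031 size 41 50 ang 40.1 px [421. 146.]
  screw [[0.6324 0.028  0.047 ]] 37 430.7027027027027 147.97297297297297
  pca ang 110.1 [0.6208 0.0283]
```

View pics/b5.png

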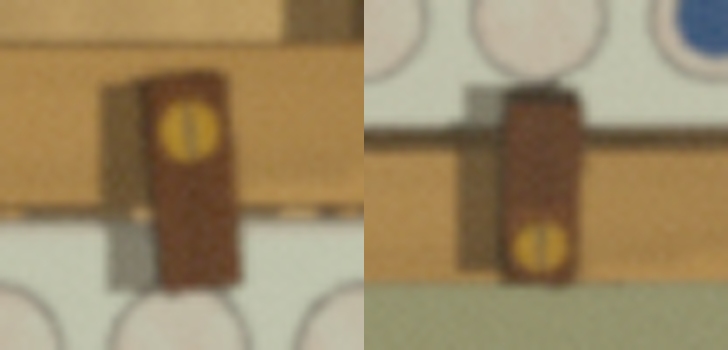

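Front button: own x points about 2.5° to +y in the world. Rear button: about 178°. The screws give pivots (0.5003, 0.0300) and (0.6325, 0.0281).

```bash
python3 -c "
from h import *
go(.5003,.0300,.060,92.5)"
```

```text
t 15.3 shift [0.0518 0.0273 0.2643] turn -0.06 yaw 89.04 q6 -1.75 gap 0.502
```

To row units: -0.06 rad / 2 = -0.03.

Emit:
pendant:
  ticks:
    - [[0.052, 0.0275, 0.15, -0.03, 0.4], [0.052, 0.0275, 0.15, -0.03, 0.4], [0.052, 0.0275, 0.15, -0.03, 0.4], [0.052, 0.0275, 0.2, -0.03, 0.4], [0.052, 0.0275, 0.22, -0.03, 0.4], [0.052, 0.0275, 0.24, -0.03, 0.4], [0.052, 0.0275, 0.255, -0.03, 0.4], [0.052, 0.0275, 0.2645, -0.03, 0.4], [0.052, 0.0275, 0.2645, -0.03, 0.4], [0.052, 0.0275, 0.2645, -0.03, 0.4]]

```text
t: 16.35
tcp_pos: [0.5005, 0.03, 0.0602]
tool_rot: [-0.022, 1.0, -0.0, 0.0]
force: [-0.3, -0.8, -0.0]
finger_gap: 0.397
gripper_force: 0.0
```

```bash
python3 - <<'E'
from h import *
go(.5003,.0300,.060,92.5); d=cam('wrist'); cv2.imwrite('pics/w6.png',d['pixels'][:,:,::-1])
E
```

```text
t 16.4 shift [ 0.0002 -0.      0.0002] turn 0.001 yaw 92.57 q6 -1.78 gap 0.397
```

View pics/w6.png

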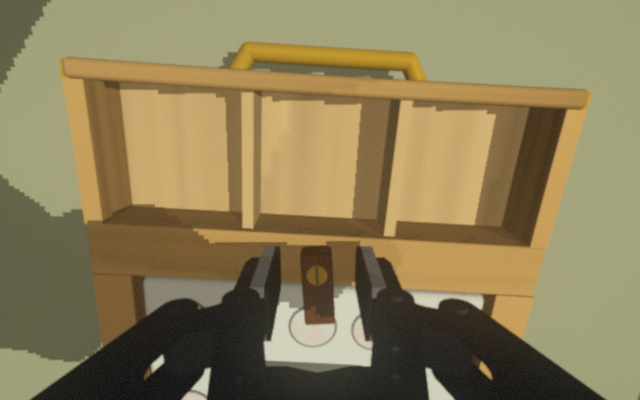

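The screw at (317,276) lies centred between the pads (280 and 357), and the bar is nearly parallel to them. Close the fingers and turn.

To row units: 1.63 rad / 2 = 0.815.

Emit:
pendant:
  ticks:
    - [[0, 0, 0, 0, 0], [0, 0, 0, 0, 0], [0, 0, 0, 0, 0], [0, 0, 0, 0, 0], [0, 0, 0, 0, 0], [0, 0, 0, 0.075, 0], [0, 0, 0, 0.15, 0], [0, 0, 0, 0.225, 0], [0, 0, 0, 0.3, 0], [0, 0, 0, 0.375, 0], [0, 0, 0, 0.45, 0], [0, 0, 0, 0.525, 0], [0, 0, 0, 0.6, 0], [0, 0, 0, 0.675, 0], [0, 0, 0, 0.75, 0], [0, 0, 0, 0.81, 0], [0, 0, 0, 0.815, 0], [0, 0, 0, 0.815, 0]]
  grip_n: 20

```text
t: 18.2
tcp_pos: [0.5013, 0.0303, 0.0608]
tool_rot: [0.712, 0.702, 0.001, 0.001]
force: [1.3, 1.5, 5.5]
finger_gap: 0.155
gripper_force: 21.9
```

```bash
python3 -c "
from h import *
go(.5003,.0300,.060,-.9)"
```

```text
t 18.2 shift [-0.0003 -0.001   0.0008] turn 0.001 yaw -0.86 q6 -0.15 gap 0.155
```

To row units: -1.55 rad / 2 = -0.775.

```bash
python3 -c "
from h import *
go(.6325,.0281,.060,88)"
```

```text
t 18.2 shift [-0.0002  0.1312  0.0012] turn -1.551 yaw -0.86 q6 -0.15 gap 0.155
```

Emit:
pendant:
  ticks:
    - [[0, 0, 0, 0, 0.4], [0, 0, 0, 0, 0.4], [0, 0, -0.03, 0, 0.4], [0, 0, -0.08, 0, 0.4], [0, 0.04, -0.1, -0.075, 0.4], [0, 0.08, -0.1, -0.15, 0.4], [0, 0.132, -0.1, -0.225, 0.4], [0, 0.132, -0.1, -0.3, 0.4], [0, 0.132, -0.1, -0.375, 0.4], [0, 0.132, -0.1, -0.45, 0.4], [0, 0.132, -0.1, -0.525, 0.4], [0, 0.132, -0.1, -0.6, 0.4], [0, 0.132, -0.1, -0.675, 0.4], [0, 0.132, -0.1, -0.75, 0.4], [0, 0.132, -0.1, -0.775, 0.4], [0, 0.132, -0.1, -0.775, 0.4]]

```text
t: 19.8
tcp_pos: [0.6315, 0.0283, 0.1593]
tool_rot: [0.018, 1.0, 0.0, -0.001]
force: [-0.7, -1.6, -0.5]
finger_gap: 0.401
gripper_force: 0.0
```

```bash
python3 - <<'E'
from h import *
go(.6325,.0281,.060,88); d=cam('wrist'); a=d['pixels'][:,:,::-1]; d=cam('top')
b=cv2.resize(d['pixels'][150:280,230:370,::-1],(431,400)); cv2.imwrite('pics/w7.png',cv2.resize(np.hstack([a,b]),(800,299)))
E
```

```text
t 19.8 shift [-0.0011 -0.0001  0.0993] turn -0.0 yaw 87.99 q6 -1.67 gap 0.401
```

View pics/w7.png

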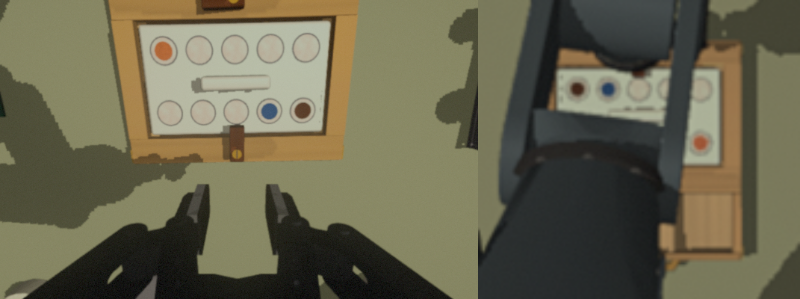

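The front button at (220,4) now lies along the rail, and the rear one is at (236,143) in line with the jaws. Descend, grip and turn.

Emit:
pendant:
  ticks:
    - [[-0.001, 0, 0.04, 0, 0.4], [-0.001, 0, 0.07, 0, 0.4], [-0.001, 0, 0.09, 0, 0.4], [-0.001, 0, 0.0993, 0, 0.4], [-0.001, 0, 0.0993, 0, 0.4], [-0.001, 0, 0.0993, 0, 0], [-0.001, 0, 0.0993, 0, 0], [-0.001, 0, 0.0993, 0, 0], [-0.001, 0, 0.0993, 0, 0], [-0.001, 0, 0.0993, 0, 0]]

```text
t: 20.9
tcp_pos: [0.634, 0.0277, 0.0617]
tool_rot: [0.017, 1.0, -0.0, 0.001]
force: [-0.2, -1.6, 3.6]
finger_gap: 0.155
gripper_force: 23.5
```

Emit:
pendant:
  ticks:
    - [[0, 0, 0, 0.075, 0], [0, 0, 0, 0.15, 0], [0, 0, 0, 0.225, 0], [0, 0, 0, 0.3, 0], [0, 0, 0, 0.375, 0], [0, 0, 0, 0.45, 0], [0, 0, 0, 0.525, 0], [0, 0, 0, 0.6, 0], [0, 0, 0, 0.675, 0], [0, 0, 0, 0.75, 0], [0, 0, 0, 0.775, 0], [0, 0, 0, 0.775, 0], [0, 0, 0, 0.775, 0.4], [0, 0, 0, 0.775, 0.4], [0, 0, -0.03, 0.775, 0.4], [0, 0, -0.06, 0.775, 0.4]]

```text
t: 22.5
tcp_pos: [0.6319, 0.0288, 0.1196]
tool_rot: [0.712, 0.702, -0.001, -0.002]
force: [1.1, -1.1, -0.1]
finger_gap: 0.403
gripper_force: 0.0
```

```bash
python3 -c "
from h import *
go(.5655,.0294,.15,-.9)"
```

```text
t 22.5 shift [-0.0003 -0.0665 -0.0301] turn 0.002 yaw -0.79 q6 -0.12 gap 0.403
```

Emit:
pendant:
  ticks:
    - [[0, -0.0665, -0.15, 0, 0.4], [0, -0.0665, -0.15, 0, 0.4], [0, -0.0665, -0.15, 0, 0.4], [0, -0.0665, -0.15, 0, 0.4], [0, -0.0665, -0.15, 0, 0.4], [0, -0.0665, -0.15, 0, 0.4]]

```text
t: 23.1
tcp_pos: [0.5663, 0.0294, 0.2695]
tool_rot: [0.712, 0.702, -0.0, -0.001]
force: [-1.0, -0.5, -0.9]
finger_gap: 0.399
gripper_force: 0.0
```

```bash
python3 - <<'E'
from m import *
d=cam('wrist'); measure('w',d); go(.5655,.0294,.05,-.9); cv2.imwrite('pics/w8.png',d['pixels'][:,:,::-1])
E
```

```text
== w
box c 0.5285 0.0308 size 212 234 ang 89.1 px [286. 157.]
palette c 0.5662 0.0298 size 168 99 ang 89.1 px [319. 159.]
front c 0.5029 0.0215 size 37 16 ang 87.9 px [257. 178.]
rear c 0.6312 0.0363 size 36 14 ang 89.2 px [382. 163.]
grip c 0.566 0.03 size 59 11 ang 89.2 px [319. 171.]
t 23.1 shift [-0.      0.      0.2186] turn 0.002 yaw -0.8 q6 -0.13 gap 0.399
```

View pics/w8.png

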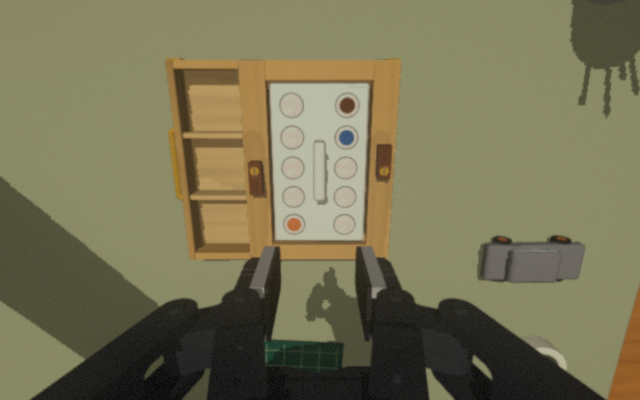

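Both buttons, at (256,178) and (384,163), are square to the rails. Now the grip at (319,171).

Emit:
pendant:
  ticks:
    - [[0, 0, 0.05, 0, 0.4], [0, 0, 0.1, 0, 0.4], [0, 0, 0.15, 0, 0.4], [0, 0, 0.18, 0, 0.4], [0, 0, 0.2, 0, 0.4], [0, 0, 0.21, 0, 0.4], [0, 0, 0.2108, 0, 0.4], [0, 0, 0.2108, 0, 0.4], [0, 0, 0.2108, 0, 0], [0, 0, 0.2108, 0, 0], [0, 0, 0.2108, 0, 0], [0, 0, 0.2108, 0, 0], [0, 0, 0.2108, 0, 0], [0, 0, 0.2108, 0, 0], [0, 0, 0.2108, 0, 0]]
  grip_n: 60

```text
t: 24.65
tcp_pos: [0.5675, 0.029, 0.0611]
tool_rot: [0.712, 0.702, 0.001, 0.001]
force: [-0.8, 0.3, 6.3]
finger_gap: 0.125
gripper_force: 61.7
```

Emit:
pendant:
  ticks:
    - [[0, 0, -0.01, 0, 0], [0, 0, -0.02, 0, 0], [0, 0, -0.035, 0, 0], [0, 0, -0.06, 0, 0], [0, 0, -0.09, 0, 0], [0, 0, -0.12, 0, 0], [0, 0, -0.12, 0, 0]]

```text
t: 25.35
tcp_pos: [0.5692, 0.0288, 0.1843]
tool_rot: [0.712, 0.702, 0.003, 0.004]
force: [1.1, 0.6, -1.4]
finger_gap: 0.123
gripper_force: 60.6
```

```bash
python3 - <<'E'
from h import *
go(.5059,-.3317,.15,-4); d=cam('wrist'); cv2.imwrite('pics/w9.png',d['pixels'][:,:,::-1])
E
```

```text
t 25.4 shift [-0.3613 -0.0586  0.0342] turn 0.056 yaw -0.79 q6 -0.13 gap 0.123
```

View pics/w9.png

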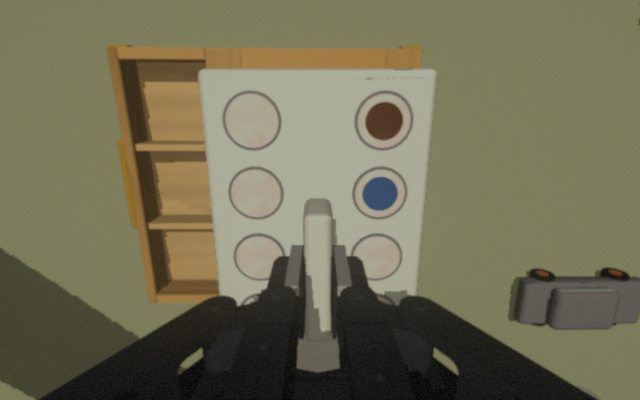

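```bash
python3 - <<'E'
from h import *
d=np.load('w4.npy',allow_pickle=True).item(); im=d['pixels'].astype(int); m=(im[...,1]-im[...,0]>12)
m[:40]=0;m[200:]=0;m[:,200:]=0
m=cv2.morphologyEx(m.astype(np.uint8),cv2.MORPH_CLOSE,np.ones((5,5)))
cs,_=cv2.findContours(m,0,cv2.CHAIN_APPROX_NONE); c=max(cs,key=cv2.contourArea)[:,0]
q=cv2.approxPolyDP(c.reshape(-1,1,2),6,True)[:,0]; print('w4',np.c_[q,plane(d,q,.003)[:,:2].round(4)])
t=cam('top'); hsv=cv2.cvtColor(t['pixels'],cv2.COLOR_RGB2HSV); H,V=hsv[...,0],hsv[...,2]
m=np.zeros((400,640),np.uint8); m[175:270,385:510]=((H>45)&(V<80))[175:270,385:510]
m=cv2.morphologyEx(m,cv2.MORPH_CLOSE,np.ones((5,5))); x,y,w,h,a=rect(t,m,.003,'mat')
print(cv2.boxPoints(((x,y),(w/1000,h/1000),a)).round(4))
E
```

```text
w4 [[  0.      52.       0.4263  -0.3657]
 [  0.     181.       0.5802  -0.4113]
 [150.     189.       0.5943  -0.2214]
 [138.      62.       0.4379  -0.2094]]
mat c 0.5059 -0.3316 size 230 159 ang 86.0 px [446. 222.]
[[ 0.4188 -0.4407]
 [ 0.5772 -0.4516]
 [ 0.5931 -0.2225]
 [ 0.4346 -0.2116]]
```

Units first: turns go in shares of 2 rad. So 0.04 rad / 2 = 0.02.

Emit:
pendant:
  ticks:
    - [[-0.02, -0.003, 0, 0, 0], [-0.055, -0.009, 0, 0.005, 0], [-0.1, -0.016, 0, 0.01, 0], [-0.145, -0.023, 0, 0.015, 0], [-0.19, -0.03, 0, 0.02, 0], [-0.235, -0.037, 0.01, 0.025, 0], [-0.28, -0.045, 0.02, 0.0275, 0], [-0.32, -0.051, 0.03, 0.0275, 0], [-0.345, -0.054, 0.04, 0.0275, 0], [-0.36, -0.056, 0.05, 0.0275, 0], [-0.36, -0.056, 0.06, 0.0275, 0], [-0.36, -0.056, 0.07, 0.0275, 0], [-0.36, -0.056, 0.07, 0.0275, 0], [-0.36, -0.056, 0.07, 0.0275, 0]]

```text
t: 26.85
tcp_pos: [0.5057, -0.3282, 0.1094]
tool_rot: [0.73, 0.683, 0.0, -0.001]
force: [-0.7, 0.7, -2.2]
finger_gap: 0.127
gripper_force: 60.5
```

```bash
python3 - <<'E'
from h import *
import time
go(.508,-.331,.042,-4.1); print(manip.sense()['tcp_pos'],manip.sense()['force']); d=cam('wrist'); cv2.imwrite('pics/w10.png',d['pixels'][:,:,::-1]); np.save('w10.npy',d,allow_pickle=True); go(.508,-.331,.042,-4.1)
E
```

```text
t 26.9 shift [-0.0027  0.0026  0.0673] turn 0.005 yaw -3.84 q6 -0.69 gap 0.127
[ 0.50568714 -0.3282175   0.10935325] [-0.71837643  0.71759655 -2.21765082]
t 26.9 shift [-0.0022  0.0022  0.0679] turn 0.004 yaw -3.84 q6 -0.69 gap 0.124
```

View pics/w10.png

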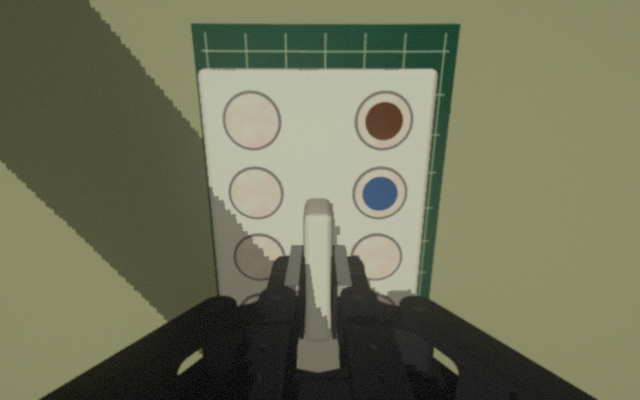

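The palette corners (200,70) and (437,70) lie inside the mat corners (192,25) and (460,25). I'll cast these to get the correction.

```bash
python3 - <<'E'
from h import *
d=np.load('w10.npy',allow_pickle=True).item(); im=d['pixels'].astype(int)
g=(im[...,1]-im[...,0]>20)&(im[...,1]<150); w=(im.min(2)>150)
def fit(mask,z,rows,cols):
    L=plane(d,[[np.nonzero(mask[v])[0].min(),v] for v in rows],z)[:,:2]; Rr=plane(d,[[np.nonzero(mask[v])[0].max(),v] for v in rows],z)[:,:2]
    T=plane(d,[[u,np.nonzero(mask[:,u])[0].min()] for u in cols],z)[:,:2]
    ang=lambda p:np.polyfit(p[:,0],p[:,1],1)
    t=ang(T); print('L',L.mean(0).round(4),'R',Rr.mean(0).round(4),'T',T.mean(0).round(4),'top edge deg',np.degrees(np.arctan(t[0])).round(2))
    for s,p in(('L',L),('R',Rr)): print(s,'deg',(90-np.degrees(np.arctan(np.polyfit(p[:,1],p[:,0],1)[0]))).round(2))
    return L.mean(0),Rr.mean(0),T.mean(0),np.arctan(t[0])
for n,mk,z,rows,cols,half in(('mat',g,.003,range(28,66,2),range(215,440,5),.115),('pal',w,.080,range(80,190,3),range(215,425,5),.085)):
    L,R_,T,a=fit(mk,z,rows,cols); e=np.array([np.cos(a),np.sin(a)]); n_=np.array([-e[1],e[0]])
    c=(L+R_)/2; ctr=e*(c@e)+n_*(T@n_-half); print(n,'centre',ctr.round(4),'width',((R_-L)@e).round(4))
E
```

```text
L [ 0.4371 -0.2212] R [ 0.5947 -0.2319] T [ 0.5167 -0.2149] top edge deg -3.99
L deg 86.8
R deg 86.14
mat centre [ 0.5087 -0.3296] width 0.1579
L [ 0.4606 -0.2668] R [ 0.556  -0.2732] T [ 0.5104 -0.244 ] top edge deg -3.83
L deg 86.42
R deg 86.42
pal centre [ 0.5044 -0.3288] width 0.0956
```

To row units: 0.003 rad / 2 = 0.0015.

Emit:
pendant:
  ticks:
    - [[-0.001, 0.0035, 0.02, 0.0015, 0], [-0.001, 0.0035, 0.04, 0.0015, 0], [-0.001, 0.0035, 0.055, 0.0015, 0], [-0.001, 0.0035, 0.06, 0.0015, 0], [-0.001, 0.0035, 0.063, 0.0015, 0], [-0.001, 0.0035, 0.066, 0.0015, 0], [-0.001, 0.0035, 0.066, 0.0015, 0], [-0.001, 0.0035, 0.066, 0.0015, 0]]

```text
t: 27.7
tcp_pos: [0.5093, -0.3316, 0.0443]
tool_rot: [0.732, 0.681, 0.0, 0.001]
force: [0.0, 0.7, -2.2]
finger_gap: 0.125
gripper_force: 60.5
```

Emit:
pendant:
  ticks:
    - [[0.002, 0, 0, 0, 0], [0.002, 0, 0.001, 0, 0], [0.002, 0, 0.002, 0, 0], [0.002, 0, 0.002, 0, 0]]

```text
t: 28.1
tcp_pos: [0.5092, -0.3293, 0.0421]
tool_rot: [0.732, 0.681, 0.0, 0.0]
force: [-0.9, 0.4, 1.8]
finger_gap: 0.127
gripper_force: 60.9
```

Emit:
pendant:
  ticks:
    - [[0, 0, 0.001, 0, 0], [0, 0, 0.001, 0, 0], [0, 0, 0.001, 0, 0]]

```text
t: 28.4
tcp_pos: [0.5092, -0.3293, 0.0421]
tool_rot: [0.732, 0.681, 0.0, 0.0]
force: [-1.3, 2.0, 8.0]
finger_gap: 0.117
gripper_force: 61.9
```

Contact made, so release and rise.

Emit:
pendant:
  ticks:
    - [[0, 0, -0.001, 0, 0.4], [0, 0, -0.001, 0, 0.4], [0, 0, -0.001, 0, 0.4], [0, 0, -0.02, 0, 0.4], [0, 0, -0.06, 0, 0.4], [0, 0, -0.11, 0, 0.4], [0, 0, -0.16, 0, 0.4], [0, 0, -0.21, 0, 0.4], [0, 0, -0.26, 0, 0.4], [0, 0, -0.28, 0, 0.4], [0, 0, -0.28, 0, 0.4]]

```text
t: 29.5
tcp_pos: [0.5106, -0.3307, 0.3251]
tool_rot: [0.732, 0.681, 0.0, 0.005]
force: [-0.2, -0.6, -0.4]
finger_gap: 0.399
gripper_force: 0.0
```

```bash
python3 - <<'E'
from h import *
d=cam('wrist'); cv2.imwrite('pics/w11.png',d['pixels'][:,:,::-1]); im=d['pixels'].astype(int)
g=(im[...,1]-im[...,0]>12)&(im[...,1]<150); w=(im.min(2)>120)
g=cv2.morphologyEx(g.astype(np.uint8),cv2.MORPH_CLOSE,np.ones((5,5)))
v,u=np.nonzero(g); bb=np.zeros_like(w); bb[v.min():v.max(),u.min():u.max()]=1
rect(d,(g|(w&bb)),.003,'mat'); rect(d,w&bb,.013,'pal'); go(.4382,.322,.25,-.8)
P=cloud(cam('top'))
for n,x,y in(('varn',.588,.330),('tin',.513,.326),('glue',.438,.322)):
    m=(abs(P[...,0]-x)<.035)&(abs(P[...,1]-y)<.035)&(P[...,2]>.115); Q=P[m]; print(n,m.sum(),Q.mean(0).round(4),((Q.min(0)+Q.max(0))/2).round(4))
E
```

```text
mat c 0.5085 -0.3287 size 228 160 ang 86.0 px [315. 140.]
pal c 0.5081 -0.328 size 168 99 ang 85.8 px [315. 145.]
t 29.6 shift [ 0.6451 -0.1182  0.0704] turn -0.058 yaw -4.12 q6 -0.69 gap 0.403
varn 194 [0.5842 0.3287 0.1238] [0.5848 0.3291 0.1227]
tin 104 [0.5092 0.3215 0.1239] [0.5091 0.3225 0.1221]
glue 105 [0.4364 0.316  0.1307] [0.4364 0.319  0.1309]
```

View pics/w11.png

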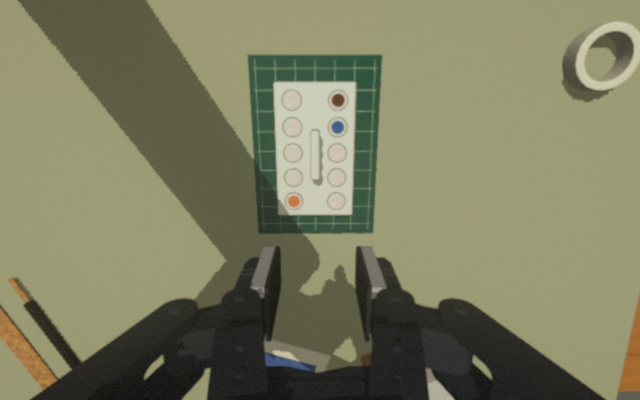

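The palette lies centred in the mat, within about 1 mm and 0.2°: palette (275–356, 82–215), mat (248–381, 55–233). Next I'll fetch the glue.

To row units: -0.058 rad / 2 = -0.029.

Emit:
pendant:
  ticks:
    - [[0.645, -0.118, 0.06, -0.029, 0.65], [0.645, -0.118, 0.06, -0.029, 0.65], [0.645, -0.118, 0.06, -0.029, 0.65], [0.645, -0.118, 0.06, -0.029, 0.65], [0.645, -0.118, 0.06, -0.029, 0.65], [0.645, -0.118, 0.06, -0.029, 0.65], [0.645, -0.118, 0.06, -0.029, 0.65], [0.645, -0.118, 0.06, -0.029, 0.65], [0.645, -0.118, 0.06, -0.029, 0.65], [0.645, -0.118, 0.06, -0.029, 0.65], [0.645, -0.118, 0.06, -0.029, 0.65], [0.645, -0.118, 0.06, -0.029, 0.65], [0.645, -0.118, 0.06, -0.029, 0.65], [0.645, -0.118, 0.06, -0.029, 0.65], [0.645, -0.118, 0.1, -0.029, 0.65], [0.645, -0.118, 0.1, -0.029, 0.65], [0.645, -0.118, 0.1, -0.029, 0.65]]

```text
t: 31.3
tcp_pos: [0.4366, 0.3212, 0.219]
tool_rot: [0.712, 0.702, -0.003, -0.001]
force: [1.1, -0.7, -0.0]
finger_gap: 0.651
gripper_force: 0.0
```

```bash
python3 -c "
from h import *
go(.4378,.3217,.122,-.8)"
```

```text
t 31.3 shift [0.0008 0.0017 0.097 ] turn -0.001 yaw -0.84 q6 0.44 gap 0.651
```

Emit:
pendant:
  ticks:
    - [[0.001, 0.001, 0.04, 0, 0.65], [0.001, 0.001, 0.07, 0, 0.65], [0.001, 0.001, 0.09, 0, 0.65], [0.001, 0.001, 0.097, 0, 0.65], [0.001, 0.001, 0.097, 0, 0.65], [0.001, 0.001, 0.097, 0, 0], [0.001, 0.001, 0.097, 0, 0], [0.001, 0.001, 0.097, 0, 0], [0.001, 0.001, 0.097, 0, 0], [0.001, 0.001, 0.097, 0, 0], [0.001, 0.001, 0.097, 0, 0], [0.001, 0.001, 0.097, 0, 0]]
  grip_n: 40

```text
t: 32.5
tcp_pos: [0.4395, 0.3239, 0.1253]
tool_rot: [0.712, 0.702, 0.001, 0.0]
force: [-0.7, -0.2, 6.1]
finger_gap: 0.268
gripper_force: 39.2
```

```bash
python3 -c "
from h import *
go(.4565,-.0375,.1253,-.8)"
```

```text
t 32.5 shift [-0.3611  0.0219 -0.0004] turn 0.0 yaw -0.79 q6 0.44 gap 0.268
```

Emit:
pendant:
  ticks:
    - [[0, 0, -0.03, 0, 0], [0, 0, -0.06, 0, 0], [-0.02, 0.001, -0.068, 0, 0], [-0.06, 0.004, -0.068, 0, 0], [-0.105, 0.007, -0.068, 0, 0], [-0.15, 0.01, -0.068, 0, 0], [-0.195, 0.013, -0.068, 0, 0], [-0.24, 0.016, -0.068, 0, 0], [-0.285, 0.018, -0.068, 0, 0], [-0.32, 0.02, -0.068, 0, 0], [-0.345, 0.021, -0.068, 0, 0], [-0.36, 0.022, -0.068, 0, 0], [-0.36, 0.022, -0.05, 0, 0], [-0.36, 0.022, -0.03, 0, 0], [-0.36, 0.022, -0.015, 0, 0], [-0.36, 0.022, -0.007, 0, 0], [-0.36, 0.022, -0.003, 0, 0], [-0.36, 0.022, -0.003, 0, 0]]

```text
t: 34.3
tcp_pos: [0.4556, -0.0368, 0.1283]
tool_rot: [0.712, 0.702, -0.0, 0.0]
force: [-3.1, 0.4, 10.6]
finger_gap: 0.265
gripper_force: 41.3
```

Emit:
pendant:
  ticks:
    - [[0, 0, 0, 0, 0.65], [0, 0, 0, 0, 0.65], [0, 0, -0.02, 0, 0.65], [0, 0, -0.05, 0, 0.65], [0, 0, -0.08, 0, 0.65], [0, 0, -0.08, 0, 0.65]]

```text
t: 34.9
tcp_pos: [0.4584, -0.0375, 0.2101]
tool_rot: [0.712, 0.702, 0.002, 0.004]
force: [0.7, -0.3, -0.1]
finger_gap: 0.651
gripper_force: 0.0
```

```bash
python3 -c "
from h import *
go(.5122,.3258,.205,-.8);go(.5122,.3258,.1195,-.8)"
```

```text
t 34.9 shift [0.364  0.0488 0.0045] turn 0.0 yaw -0.78 q6 -0.31 gap 0.651
t 34.9 shift [0.3642 0.0481 0.09  ] turn 0.0 yaw -0.78 q6 -0.31 gap 0.651
```

Emit:
pendant:
  ticks:
    - [[0.364, 0.05, 0, 0, 0.65], [0.364, 0.05, 0, 0, 0.65], [0.364, 0.05, 0, 0, 0.65], [0.364, 0.05, 0, 0, 0.65], [0.364, 0.05, 0, 0, 0.65], [0.364, 0.05, 0, 0, 0.65], [0.364, 0.05, 0, 0, 0.65], [0.364, 0.05, 0, 0, 0.65], [0.364, 0.05, 0, 0, 0.65], [0.364, 0.05, 0.03, 0, 0.65], [0.364, 0.05, 0.06, 0, 0.65], [0.364, 0.05, 0.078, 0, 0.65], [0.364, 0.05, 0.086, 0, 0.65], [0.364, 0.05, 0.086, 0, 0.65]]

```text
t: 36.3
tcp_pos: [0.5101, 0.3247, 0.1194]
tool_rot: [0.713, 0.702, -0.002, -0.001]
force: [-0.6, 0.3, 0.5]
finger_gap: 0.651
gripper_force: 0.0
```

Emit:
pendant:
  ticks:
    - [[0, 0, 0, 0, 0], [0, 0, 0, 0, 0], [0, 0, 0, 0, 0], [0, 0, 0, 0, 0], [0, 0, 0, 0, 0], [0, 0, 0, 0, 0], [0, 0, 0, 0, 0]]

```text
t: 37.0
tcp_pos: [0.5118, 0.3267, 0.1221]
tool_rot: [0.712, 0.702, 0.001, 0.001]
force: [0.2, -0.9, 5.9]
finger_gap: 0.292
gripper_force: 39.9
```

```bash
python3 -c "
from h import *
go(.457,.0305,.1253,-.8)"
```

```text
t 37.0 shift [-0.2969 -0.0507 -0.0035] turn 0.0 yaw -0.78 q6 0.4 gap 0.292
```

Emit:
pendant:
  ticks:
    - [[0, 0, -0.03, 0, 0], [0, 0, -0.06, 0, 0], [-0.02, -0.003, -0.068, 0, 0], [-0.06, -0.01, -0.068, 0, 0], [-0.105, -0.018, -0.068, 0, 0], [-0.15, -0.026, -0.068, 0, 0], [-0.195, -0.033, -0.068, 0, 0], [-0.235, -0.04, -0.068, 0, 0], [-0.265, -0.046, -0.068, 0, 0], [-0.285, -0.049, -0.068, 0, 0], [-0.296, -0.0505, -0.068, 0, 0], [-0.296, -0.0505, -0.068, 0, 0], [-0.296, -0.0505, -0.05, 0, 0], [-0.296, -0.0505, -0.03, 0, 0], [-0.296, -0.0505, -0.015, 0, 0], [-0.296, -0.0505, -0.007, 0, 0], [-0.296, -0.0505, -0.003, 0, 0], [-0.296, -0.0505, -0.003, 0, 0]]

```text
t: 38.8
tcp_pos: [0.4558, 0.0321, 0.1251]
tool_rot: [0.712, 0.703, -0.0, -0.0]
force: [-2.7, 1.4, 11.8]
finger_gap: 0.287
gripper_force: 41.4
```

Emit:
pendant:
  ticks:
    - [[0, 0, 0, 0, 0.65], [0, 0, 0, 0, 0.65], [0, 0, -0.02, 0, 0.65], [0, 0, -0.05, 0, 0.65], [0, 0, -0.08, 0, 0.65], [0, 0, -0.08, 0, 0.65]]

```text
t: 39.4
tcp_pos: [0.459, 0.031, 0.207]
tool_rot: [0.712, 0.702, 0.003, 0.004]
force: [0.7, 0.2, 0.0]
finger_gap: 0.649
gripper_force: 0.0
```

```bash
python3 -c "
from h import *
go(.587,.33,.117,-.8)"
```

```text
t 39.4 shift [0.3008 0.1232 0.0907] turn 0.0 yaw -0.77 q6 -0.16 gap 0.649
```

Emit:
pendant:
  ticks:
    - [[0.301, 0.125, 0, 0, 0.65], [0.301, 0.125, 0, 0, 0.65], [0.301, 0.125, 0, 0, 0.65], [0.301, 0.125, 0, 0, 0.65], [0.301, 0.125, 0, 0, 0.65], [0.301, 0.125, 0, 0, 0.65], [0.301, 0.125, 0, 0, 0.65], [0.301, 0.125, 0, 0, 0.65], [0.301, 0.125, 0, 0, 0.65], [0.301, 0.125, 0.03, 0, 0.65], [0.301, 0.125, 0.06, 0, 0.65], [0.301, 0.125, 0.078, 0, 0.65], [0.301, 0.125, 0.086, 0, 0.65], [0.301, 0.125, 0.086, 0, 0.65]]

```text
t: 40.8
tcp_pos: [0.5844, 0.3288, 0.1164]
tool_rot: [0.713, 0.702, -0.002, -0.001]
force: [0.4, 0.3, 0.7]
finger_gap: 0.648
gripper_force: 0.0
```

Emit:
pendant:
  ticks:
    - [[0, 0, 0, 0, 0], [0, 0, 0, 0, 0], [0, 0, 0, 0, 0], [0, 0, 0, 0, 0], [0, 0, 0, 0, 0], [0, 0, 0, 0, 0], [0, 0, 0, 0, 0]]

```text
t: 41.5
tcp_pos: [0.5864, 0.3307, 0.1191]
tool_rot: [0.712, 0.702, 0.001, 0.001]
force: [0.5, -0.4, 4.6]
finger_gap: 0.413
gripper_force: 40.6
```

```bash
python3 -c "
from h import *
go(.4568,.0965,.122,-.8)"
```

```text
t 41.5 shift [-0.236  -0.1263 -0.0034] turn 0.0 yaw -0.79 q6 0.36 gap 0.413
```

Emit:
pendant:
  ticks:
    - [[0, 0, -0.03, 0, 0], [0, 0, -0.06, 0, 0], [-0.02, -0.011, -0.068, 0, 0], [-0.055, -0.029, -0.068, 0, 0], [-0.1, -0.054, -0.068, 0, 0], [-0.14, -0.075, -0.068, 0, 0], [-0.18, -0.096, -0.068, 0, 0], [-0.21, -0.112, -0.068, 0, 0], [-0.23, -0.123, -0.068, 0, 0], [-0.236, -0.126, -0.068, 0, 0], [-0.236, -0.126, -0.068, 0, 0], [-0.236, -0.126, -0.05, 0, 0], [-0.236, -0.126, -0.03, 0, 0], [-0.236, -0.126, -0.015, 0, 0], [-0.236, -0.126, -0.007, 0, 0], [-0.236, -0.126, -0.003, 0, 0], [-0.236, -0.126, -0.003, 0, 0]]

```text
t: 43.2
tcp_pos: [0.4571, 0.0969, 0.1218]
tool_rot: [0.712, 0.702, 0.001, 0.0]
force: [-1.2, 0.2, 6.0]
finger_gap: 0.41
gripper_force: 41.1
```

Emit:
pendant:
  ticks:
    - [[0, 0, 0, 0, 0.65], [0, 0, 0, 0, 0.65], [0, 0, -0.02, 0, 0.65], [0, 0, -0.05, 0, 0.65], [0, 0, -0.1, 0, 0.65], [0, 0, -0.15, 0, 0.65], [0, 0.02, -0.19, 0, 0.65], [0, 0.02, -0.24, 0, 0.65], [0, 0.02, -0.25, 0, 0.65], [0, 0.02, -0.25, 0, 0.65], [0, 0.02, -0.25, 0, 0.65]]

```text
t: 44.3
tcp_pos: [0.4751, 0.0961, 0.3694]
tool_rot: [0.712, 0.702, -0.001, -0.001]
force: [0.3, 1.1, -0.2]
finger_gap: 0.647
gripper_force: 0.0
```

```bash
python3 - <<'E'
from h import *
print(manip.sense()['tcp_pos']); a=cam('wrist')['pixels'][:,:,::-1]; b=cam('scene')['pixels'][110:270,200:456,::-1]
cv2.imwrite('pics/end.png',np.hstack([cv2.resize(a,(400,250)),cv2.resize(b,(400,250))]))
E
```

```text
[0.47508156 0.09605105 0.36939268]
```

View pics/end.png

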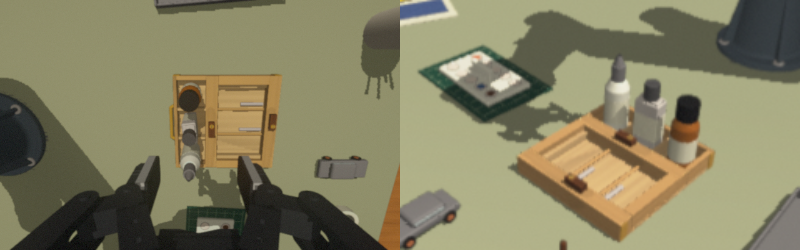

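The varnish (190,98), tin (188,132) and glue (190,165) stand upright in their own compartments. The buttons are aside and the palette lies on the mat.

```bash
python3 -c "
from station import manip
print(manip.sign_off())"
```

```text
the job is handed in; nothing more can be done
None
```

The job is handed in at about 44 s: the palette lies centred and squared on the mat (within about 1 mm and 0.2° by the wrist camera), both turn buttons are aside, and the glue, tin and varnish stand upright back in their own compartments.

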